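# Return the air-conditioner remote to its own bay of the sloping stand

### The job

Put the air-conditioner remote, the middle-sized of the three look-alike remotes, back in its own bay of the sloping wooden stand: the bay marked with a snowflake, whose recess fits its length. Lay it in with the gripper rather than letting it drop, so that it lies flat and fully down in the recess, buttons up and emitter end up the slope, then let go. The longest remote (television) is still in use, so leave it, the short one already in its bay, the bowl and the spectacle case where they are.

Things in the scene. Friction and masses are not known exactly. Their poses are not given: they have to be found in the camera images.
- ac_remote: the remote to put back: black plastic bar 145 long, 48 wide, 22 mm thick with grey keys on top, about 0.13 kg, lying flat on the dresser. Origin: centre of its underside. x along its length to the emitter end (small amber window, ring pad nearest it), y across its width, z up out of the keys.
- ac_remote_head (a point): centre of the emitter end face of ac_remote: 72.5 mm along its x from the origin, 11 mm above the underside.
- tv_remote: look-alike 175 long, 48 wide, 22 mm thick, lying flat on the dresser beside the other; to be left alone. Origin and axes as ac_remote.
- lamp_remote: look-alike 115 long, 48 wide, 22 mm thick, already lying in its own bay of the stand, head end up; to be left alone. Origin and axes as ac_remote.
- stand: fixed beech stand 300 wide (y), 205 deep (x), about 30 mm high in front, 140 behind; its top slopes down towards the robot at 28 degrees. Three cork-lined bays lie side by side on it, 92 mm apart, in any order; all wooden walls are 8 mm high. Friction holds a remote on the cork, or it slides down to the lower wall. Origin: centre of its underside; x to its high back, z up.
- ac_bay: bay of ac_remote: recess 155 long, 56 wide, 8 mm deep (5 mm play at each end, 4 mm at each side), marked above it with a black snowflake 24 mm across. Origin: centre of the recess floor, where the centre of the remote's underside belongs. x up the slope, y across, z square to the slope, up. Side walls only over the last 25 mm at each end; the middle 105 mm is open at floor level for the fingers.
- tv_bay: the empty bay of tv_remote, marked with a television screen: same build, recess 185 x 56 mm. Origin and axes as ac_bay.
- lamp_bay: the bay of lamp_remote, marked with a table lamp: same build, recess 125 x 56 mm. Origin and axes as ac_bay.
- bowl: loose wooden bowl, 124 mm across, 55 mm high, bystander beyond the remotes. Origin: centre of its underside, z up.
- glasses_case: loose grey spectacle case, closed, 62 (x) by 160 (y) by 37 mm, bystander beyond the remotes. Origin: centre of its underside, z up.
Not all that is in view belongs to the job. What is shaped like the ac_remote but turquoise or yellow is not meant.

How it is judged:
By the outcome, as a careful person would: the job done as asked, in the order asked, and still so for the second after the job is handed in, with the robot touching nothing.
It also fails if it takes over 38 s, if anything falls off the work surface, if the arm or the gripper's body presses on something with over 40 N, if the wrist force passes 120 N, or if a joint passes its speed limit or range.

### The arm

A 6-joint arm with a two-finger parallel gripper is mounted at the origin on the work surface. World frame = base frame: x ahead of the robot, y to its left, z up, the work surface at z = 0. Lengths are in mm, angles in degrees, forces in N, time in s.
With the tool pointing down it reaches from about 325 to 850 mm from the base axis. Payload 4.4 kg.
Tool frame: the origin (TCP) lies midway between the tips of the shut fingers; the grasp point (between the pads) lies 19 mm behind it; z points along the fingers, y is the direction in which the jaws open and shut (so a half turn about z gives the same grasp; the last joint's range is limited). The gripper opens to 94 mm and grips with 3 to 60 N. Pads are 16 mm wide; open, the fingers measure 119 mm over their backs; the gripper's body (75 mm by 177 mm) begins 78 mm behind the grasp point.
Start: joints at [-72.049, 11.837, 88.321, -0, 79.842, -8.623], TCP at [257.215, -514.264, 205.447] pointing down, gripper open.
Joint ranges: [-156.59, 156.59], [-49.26, 127.26], [12.9, 141.05], [-63.56, 243.56], [4.71, 150.69], [-161.64, 161.64]. Speed limits (degrees/s): [159.86, 159.86, 180, 180, 180, 180].

### API

Orientations are given as a 3x3 rotation matrix whose columns are the frame's x, y, z axes.
In Python, from station import arm gives the robot as it stands.
- The arm moves only by the tool play_rows, never from a script. Its argument "rows" is one flat list of numbers, 7 for each row, row after row: the shift along the world's x, y, z in cm, then the turn, a rotation vector about the world's x, y, z in rad, then the finger opening in cm, from 0 to 9.4. In form: [dx, dy, dz, ax, ay, az, jaw, dx, dy, dz, ax, ay, az, jaw, ...]. A call has 1 to 5 rows; each row shifts and turns the pose as measured when the row begins; what a row does not reach is not made up. A row lasts 1/10 s, in which the tool goes at most 50 mm and 8.59 degrees, less where a joint would pass 70% of its speed; a pose out of reach is approached as far as the arm can. A call is refused whole if a number of a shift passes 5 or a number of a turn 0.15, either way. A call with a gripper value outside its range is refused whole. The fingers move at their own pace and stop on an object; "squeeze" is the grip in N (left out, the last holds). Time passes only in rows, so rows that do not move let the fingers close. It gives the time, the measured TCP pose, the force and the opening at its end, in the units of the state.
- arm.sense(): the state, without advancing time (a new reading comes with each control period).
- arm.get_image(name): name is "scene" or "top" or "wrist"; returns a dict with "img" (400x640x3 uint8, blue, green, red), "vertical_fov" (degrees; the focal length in pixels is half the picture's height over the tangent of half this angle, whatever the lens; pixels are square), "cx", "cy" (the principal point, pixels), "T" (4x4, takes a point from camera to world coordinates); the wrist camera has in their place "tool_from_camera" (4x4, takes a point from camera to tool coordinates, whose origin is the TCP and whose axes are the flange's). Camera axes: x right, y down, z forward; pixel columns grow to the right and rows downward; lengths in mm; the calibration is good to about 2 mm. The wrist camera is an equidistant fisheye: a pixel r from the principal point sees the ray r / f radians off the axis. A picture is of the moment at which its call begins: read the wrist's pose just before it. There is no depth.
- arm.job_done(): hands the job in, once; it reports no verdict.
The state is a dict: "time": time; "joint_positions": joint angles; "joint_vel": joint speeds; "joint_efforts": joint torques, N m; "tool_pos": TCP position; "tool_rot": TCP orientation; "force": force on the tool from outside, world axes, zero at the start; "ft_torque": the same for the moment, N m; "width": finger opening in mm.
Only numpy, scipy, OpenCV 4.12 (cv2) and the standard library are available. Lean on these libraries where they do the work, as an engineer would, in place of code of your own. Each camera call takes 0.05 s, during which the arm holds its last target. There are 200 camera calls.

## Working session

There is one attempt and no reset: what is moved stays moved. The work goes in short steps, Python scripts to look and compute and a tool call to move; the robot and the scene stay as the last step left them, time stands still between calls to the robot, and variables do not carry over. Pictures are saved under pics/ and viewed, about 8 in all and at most 12, crops included, and the job is handed in when it is done.

Besides the shell and the picture viewer there is one more tool, called by a JSON object that holds its "name" and its "arguments", one argument or row to a line. play_rows: Moves the arm, as the interface text tells. Its arguments: {"type":"object","properties":{"rows":{"type":"array","items":{"type":"number"}},"squeeze":{"type":"number"}},"required":["rows"]}

```bash
mkdir -p pics; ls
python3 - <<'E'
from station import arm
import cv2,numpy as np
s=arm.sense();print({k:np.round(v,3).tolist() for k,v in s.items()})
for n in("scene","top"):
    d=arm.get_image(n);cv2.imwrite(f"pics/{n}0.png",d["img"]);np.savez(f"{n}0.npz",**d)
    print(n,d["vertical_fov"],d["cx"],d["cy"],np.round(d["T"],3).tolist())
E
```

```text
pics
{'time': 0.0, 'joint_positions': [-72.049, 11.882, 88.403, -0.001, 79.842, -8.625], 'joint_vel': [0.041, 0.074, -0.111, 0.166, 0.077, 0.026], 'joint_efforts': [-0.0, -37.088, -28.141, 0.07, 0.036, -0.0], 'tool_pos': [256.964, -513.501, 204.326], 'tool_rot': [[0.894, 0.447, -0.001], [0.447, -0.894, 0.002], [0.0, -0.002, -1.0]], 'force': [-0.232, 0.456, -0.348], 'ft_torque': [-0.028, 0.073, 0.06], 'width': 94.083}
scene 54.61800350994567 316.2380429440025 201.09133871970639 [[0.262, 0.622, -0.738, 1398.867], [0.965, -0.184, 0.187, -281.255], [-0.019, -0.761, -0.648, 831.729], [0.0, 0.0, 0.0, 1.0]]
top 55.60025817314316 323.1666888466343 199.39250101295585 [[-0.018, -0.989, 0.147, 406.977], [-1.0, 0.017, -0.013, -59.269], [0.011, -0.147, -0.989, 1015.431], [0.0, 0.0, 0.0, 1.0]]
```

View pics/top0.png

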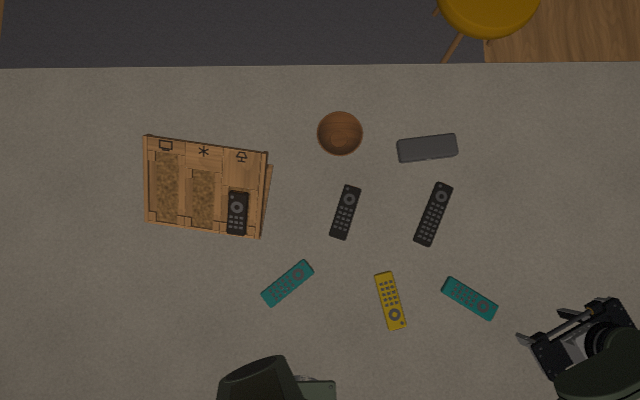

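View pics/scene0.png

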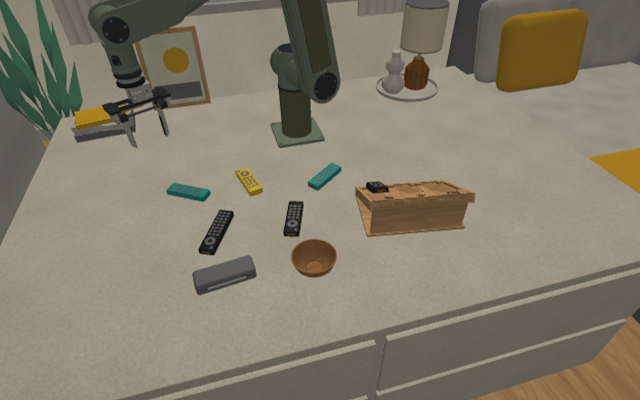

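The top view shows two black remotes: a short one at about (345,212) and a long one at (433,214), both with heads toward +x. The stand's bays run TV, snowflake, lamp from left to right, and the snowflake cork is at about (203,198). Next I measure them.

```bash
cat > h.py <<'E'
import numpy as np,cv2
def ray(d,uv):
    f=200/np.tan(np.radians(float(d["vertical_fov"]))/2)
    v=np.array([(uv[0]-d["cx"])/f,(uv[1]-d["cy"])/f,1.]);T=np.array(d["T"])
    return T[:3,3],T[:3,:3]@v
def onz(d,uv,z):
    o,v=ray(d,uv);return o+v*(z-o[2])/v[2]
def proj(d,p):
    f=200/np.tan(np.radians(float(d["vertical_fov"]))/2);T=np.array(d["T"])
    c=T[:3,:3].T@(np.array(p)-T[:3,3]);return np.array([d["cx"]+f*c[0]/c[2],d["cy"]+f*c[1]/c[2]])
def tri(a,b):
    (o1,v1),(o2,v2)=a,b
    t=np.linalg.lstsq(np.c_[v1,-v2],o2-o1,rcond=None)[0]
    p,q=o1+v1*t[0],o2+v2*t[1];return (p+q)/2,np.linalg.norm(p-q)
E
python3 - <<'E'
from h import *
d=np.load("top0.npz");im=d["img"];m=(im.max(2)<50).astype(np.uint8)
m=cv2.morphologyEx(m,cv2.MORPH_CLOSE,np.ones((5,5)))
for c in cv2.findContours(m,0,2)[0]:
    x,y,w,h=cv2.boundingRect(c)
    if 400<cv2.contourArea(c)<4000 and 150<y<300:
        P=np.float32([onz(d,p[0],20)[:2] for p in c]);r=cv2.minAreaRect(P);print((x,y,w,h),r,np.round(cv2.boxPoints(r)).tolist())
# stand: base corners on z=0 front-left etc
s=np.load("scene0.npz")
cv2.imwrite("pics/zoom.png",np.vstack([cv2.resize(im[120:250,130:280],None,fx=4,fy=4)]))
E
```

```text
(227, 190, 22, 46) ((524.5245361328125, 154.681396484375), (51.39216995239258, 118.21394348144531), 87.08512115478516) [[464.0, 132.0], [582.0, 126.0], [585.0, 177.0], [467.0, 183.0]]
(329, 185, 32, 55) ((521.566162109375, -128.3727569580078), (45.31486892700195, 144.84788513183594), 70.89761352539062) [[446.0, -126.0], [583.0, -173.0], [597.0, -131.0], [461.0, -83.0]]
(413, 182, 40, 65) ((512.89453125, -361.5582275390625), (47.67898178100586, 175.63645935058594), 64.93456268310547) [[423.0, -346.0], [582.0, -420.0], [603.0, -377.0], [443.0, -303.0]]
```

View pics/zoom.png

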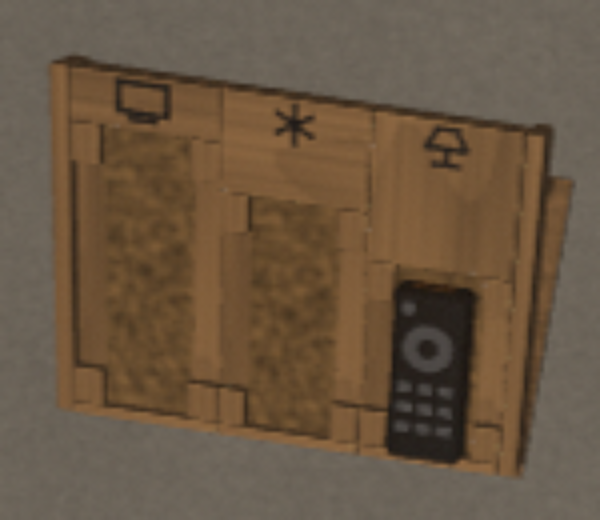

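Measured sizes agree with the given ones: AC remote 145 mm long at (521,-128) with yaw about -19°, TV remote 176 mm. I move over the stand to get a closer second view.

{"name": "play_rows", "arguments": {
  "rows": [1.3,3.9,1.2,0,0,-0.04,9.4,1.3,3.9,1.2,0,0,-0.04,9.4,1.3,3.9,1.2,0,0,-0.04,9.4,1.3,3.9,1.2,0,0,-0.04,9.4,1.3,3.9,1.2,0,0,-0.04,9.4]
}}

```text
time: 0.6
tool_pos: [319.6, -313.3, 259.4]
tool_rot: [[0.97, 0.244, -0.004], [0.244, -0.97, 0.013], [-0.001, -0.013, -1.0]]
force: [0.9, -0.6, 0.2]
width: 93.8
```

{"name": "play_rows", "arguments": {
  "rows": [1.3,3.9,1.2,0,0,-0.04,9.4,1.3,3.9,1.2,0,0,-0.04,9.4,1.3,3.9,1.2,0,0,-0.04,9.4,1.3,3.9,1.2,0,0,-0.04,9.4,1.3,3.9,1.2,0,0,-0.04,9.4]
}}

```text
time: 1.1
tool_pos: [384.1, -108.9, 319.7]
tool_rot: [[0.999, 0.036, -0.002], [0.036, -0.999, 0.016], [-0.002, -0.016, -1.0]]
force: [0.7, -0.1, -0.6]
width: 94.1
```

{"name": "play_rows", "arguments": {
  "rows": [1.3,3.9,1.2,0,0,-0.04,9.4,1.3,3.9,1.2,0,0,-0.04,9.4,1.3,3.9,0,0,0,-0.03,9.4,1.3,3.9,0,0,0,-0.03,9.4,0,0,0,0,0,0,9.4]
}}

```text
time: 1.6
tool_pos: [437.0, 58.2, 345.6]
tool_rot: [[0.995, -0.104, 0.003], [-0.104, -0.994, 0.017], [0.001, -0.017, -1.0]]
force: [0.8, 0.4, 0.2]
width: 93.7
```

```bash
cat > snap.py <<'E'
from station import arm
import numpy as np,cv2,sys
n=sys.argv[1];s=arm.sense();d=arm.get_image("wrist")
T=np.eye(4);T[:3,:3]=s["tool_rot"];T[:3,3]=s["tool_pos"]
d["T"]=T@np.array(d["tool_from_camera"]);np.savez(n+".npz",**d);cv2.imwrite(f"pics/{n}.png",d["img"])
print(s["time"],np.round(s["tool_pos"],1),np.round(s["force"],1),s["width"]);print(np.round(d["tool_from_camera"],3).tolist(),d["vertical_fov"],d["cx"],d["cy"])
E
cat >> h.py <<'E'
def frayw(d,uv):
    f=200/np.tan(np.radians(float(d["vertical_fov"]))/2)
    a=np.array([uv[0]-d["cx"],uv[1]-d["cy"]]);r=np.hypot(*a);th=r/f
    T=np.array(d["T"]);return T[:3,3],T[:3,:3]@np.array([*(a/r*np.sin(th)),np.cos(th)])
def fproj(d,p):
    f=200/np.tan(np.radians(float(d["vertical_fov"]))/2);T=np.array(d["T"])
    c=T[:3,:3].T@(np.array(p)-T[:3,3]);r=np.hypot(c[0],c[1]);th=np.arctan2(r,c[2])
    return np.array([d["cx"],d["cy"]])+f*th*c[:2]/r
E
python3 snap.py w1
```

```text
1.6 [437.   58.2 345.6] [0.8 0.4 0.2] 93.71717679033661
[[0.0, -0.961, -0.277, 79.438], [1.0, 0.0, 0.001, 0.104], [-0.001, -0.277, 0.961, -179.609], [0.0, 0.0, 0.0, 1.0]] 65.70646984690485 320.1119867874483 192.78590965129035
```

View pics/w1.png

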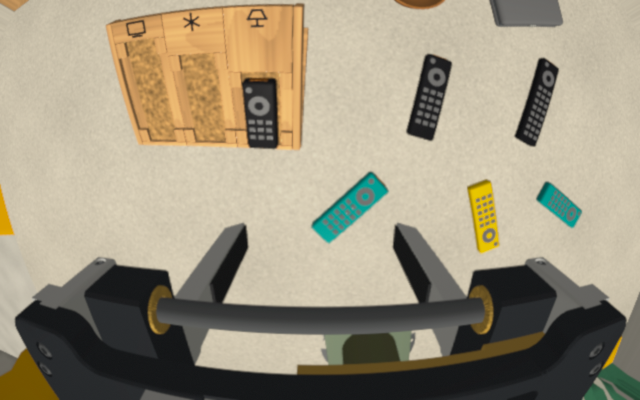

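Wrist view: TV and AC corks at about (150,90) and (205,98), lamp remote in its bay at (260,113). I tilt the tool 28° over the stand for a close view square to the slope.

{"name": "play_rows", "arguments": {
  "rows": [0,3.2,-0.5,0,-0.122,0,9.4,0,3.2,-0.5,0,-0.122,0,9.4,0,3.2,-0.5,0,-0.122,0,9.4,0,3.2,-0.5,0,-0.122,0,9.4,0,0,0,0,0,0,9.4]
}}

```text
time: 2.15
tool_pos: [436.5, 180.8, 320.1]
tool_rot: [[0.872, -0.094, 0.481], [-0.112, -0.994, 0.01], [0.477, -0.063, -0.877]]
force: [-1.1, -0.3, -0.7]
width: 93.8
```

```bash
python3 snap.py w2; python3 -c "
import cv2;i=cv2.imread('pics/w2.png');cv2.imwrite('pics/w2b.png',cv2.resize(i[0:260,140:540],None,fx=2,fy=2,interpolation=2))"
```

```text
2.15 [436.5 180.8 320.1] [-1.1 -0.3 -0.7] 93.83897754890995
[[0.001, -0.961, -0.277, 79.751], [1.0, 0.0, 0.001, 0.075], [-0.0, -0.277, 0.961, -180.099], [0.0, 0.0, 0.0, 1.0]] 65.70646984690485 320.1119867874483 192.78590965129035
```

View pics/w2b.png

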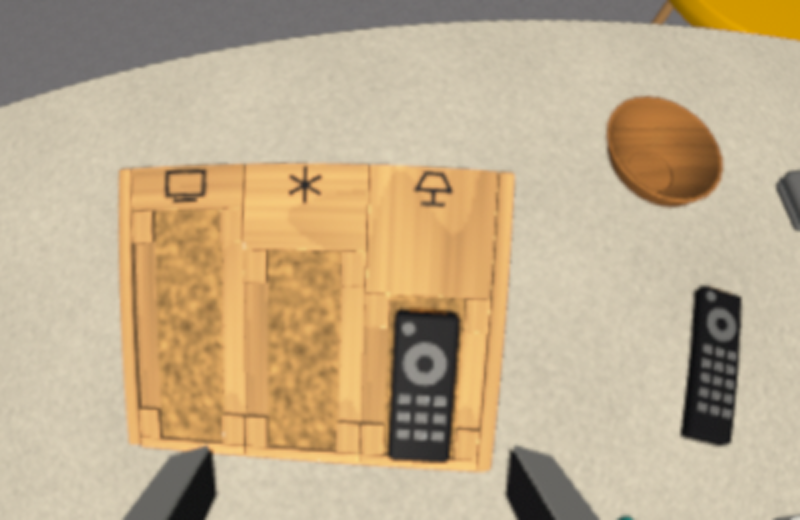

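Run:
```python
from h import *
t=np.load("top0.npz");w=np.load("w2.npz");w1=np.load("w1.npz")
Z=lambda x,y:(x/4+130-.4,y/4+120-.4); W=lambda x,y:(x/2+140-.25,y/2-.25)
pts={"snow":(Z(295,125),W(305,185)),"tvTL":(Z(108,123),W(160,209)),"tvBR":(Z(188,417),W(222,443)),"acTL":(Z(252,196),W(268,250)),"acTR":(Z(340,210),W(342,252)),"acBL":(Z(245,425),W(268,447)),"acBR":(Z(330,437),W(338,452)),
"backL":(Z(55,60),W(122,169)),"backR":(Z(550,128),W(513,173)),"frL":(Z(60,407),W(131,444)),"frR":(Z(520,474),W(491,469))}
R={}
for k,(a,b) in pts.items():
    p,e=tri(ray(t,a),frayw(w,b));R[k]=p;print(k,np.round(p,1),round(e,1))
c=(R["acTL"]+R["acTR"]+R["acBL"]+R["acBR"])/4
u=R["acTL"]+R["acTR"]-R["acBL"]-R["acBR"];print("c",c,"len",np.linalg.norm(u)/2,"pitch",np.degrees(np.arctan2(u[2],np.hypot(u[0],u[1]))),"yaw",np.degrees(np.arctan2(u[1],u[0])))
v=R["backL"]-R["backR"];print("backyaw",np.linalg.norm(v),np.degrees(np.arctan2(-v[0],v[1])))
v=R["frL"]-R["frR"];print("fryaw",np.linalg.norm(v),np.degrees(np.arctan2(-v[0],v[1])))
# ac remote by two views
m=(w["img"].max(2)<60).astype(np.uint8);m=cv2.morphologyEx(m,cv2.MORPH_CLOSE,np.ones((5,5)))
for c in cv2.findContours(m,0,2)[0]:
    x,y,ww,h=cv2.boundingRect(c)
    if 400<cv2.contourArea(c)<6000 and y<235:
        P=[]
        for p in c:
            o,v=frayw(w,p[0]);P.append((o+v*(20-o[2])/v[2])[:2])
        print((x,y,ww,h),cv2.minAreaRect(np.float32(P)))
```

```text
snow [660.8 213.3 129.2] 2.3
tvTL [668.2 330.7 115. ] 2.8
tvBR [495.3 308.4  28.7] 1.9
acTL [624.  246.7 103.3] 1.2
acTR [613.4 191.7 106.8] 1.5
acBL [487.9 268.2  38. ] 3.2
acBR [478.5 212.4  43. ] 3.8
backL [704.4 359.7 128.2] 0.8
backR [656.4  60.8 126.9] 3.4
frL [508.5 412.5 -18.7] 2.1
frR [453.7  93.9  27.7] 3.4
c [550.956333   229.75896444  72.79952198] len 151.56249628295208 pitch 25.20904987385516 yaw -8.823770515750176
backyaw 302.669039392267 -9.11361283392397
fryaw 326.5942545442179 -9.76136362211478
(335, 155, 34, 75) ((528.8336791992188, 138.30516052246094), (51.6497688293457, 124.00718688964844), 81.35326385498047)
(481, 144, 29, 78) ((519.0213623046875, -126.49354553222656), (49.008235931396484, 142.65884399414062), 70.55317687988281)
(571, 137, 21, 80) ((510.55780029296875, -358.197998046875), (54.32158660888672, 174.6199188232422), 64.72701263427734)
```

The estimates agree fairly well: stand yaw about -9° and bay centre near (551,230,73), but its height is uncertain. A sideways view should fix that.

{"name": "play_rows", "arguments": {
  "rows": [0,4,-1,0,0,0,9.4,0,4,-1,0,0,0,9.4,0,4,-1,0,0,0,9.4,0,4,-1,0,0,0,9.4,0,0,0,0,0,0,9.4]
}}

```text
time: 2.7
tool_pos: [449.2, 331.5, 285.9]
tool_rot: [[0.865, -0.121, 0.488], [-0.134, -0.991, -0.009], [0.484, -0.057, -0.873]]
force: [0.4, -0.5, 0.4]
width: 94.1
```

```bash
python3 snap.py w3; python3 -c "
import cv2;i=cv2.imread('pics/w3.png');cv2.imwrite('pics/w3b.png',cv2.resize(i[20:270,150:550],None,fx=2,fy=2,interpolation=2))"
```

```text
2.7 [449.2 331.5 285.9] [ 0.4 -0.5  0.4] 94.08536134413333
[[0.001, -0.961, -0.277, 79.762], [1.0, 0.0, 0.001, 0.108], [-0.0, -0.277, 0.961, -180.105], [0.0, 0.0, 0.0, 1.0]] 65.70646984690485 320.1119867874483 192.78590965129035
```

View pics/w3b.png

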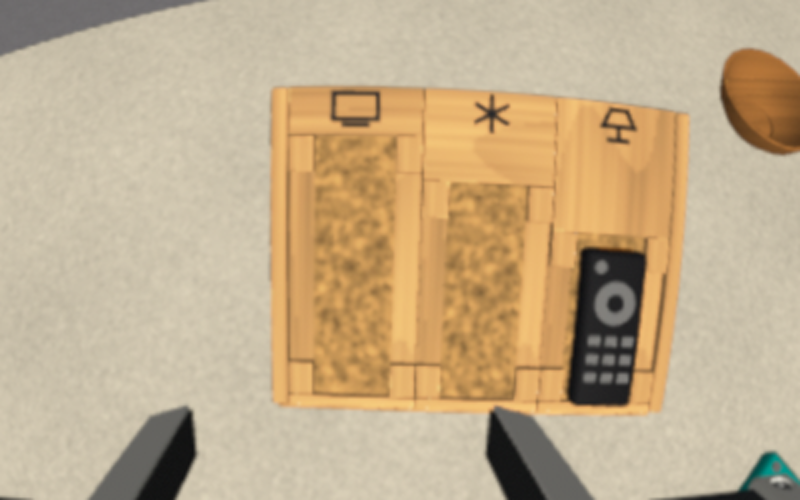

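```bash
cat > m.py <<'E'
from h import *
t=np.load("top0.npz");w=np.load("w2.npz");w3=np.load("w3.npz")
Z=lambda x,y:ray(t,(x/4+130-.4,y/4+120-.4)); W=lambda x,y:frayw(w,(x/2+140-.25,y/2-.25)); V=lambda x,y:frayw(w3,(x/2+150-.25,y/2+20-.25))
def multi(rs):
    A=0;b=0
    for o,v in rs:
        v=v/np.linalg.norm(v);M=np.eye(3)-np.outer(v,v);A=A+M;b=b+M@o
    p=np.linalg.solve(A,b)
    return p,[np.linalg.norm(np.cross(p-o,v/np.linalg.norm(v))) for o,v in rs]
pts={"snow":(Z(295,125),W(305,185),V(492,115)),"tvTL":(Z(108,123),W(160,209),V(315,136)),"tvBR":(Z(188,417),W(222,443),V(391,396)),
"acTL":(Z(252,196),W(268,250),V(449,184)),"acTR":(Z(340,210),W(342,252),V(528,187)),"acBL":(Z(245,425),W(268,447),V(441,396)),"acBR":(Z(330,437),W(338,452),V(519,399)),
"backL":(Z(55,60),W(122,169),V(273,88)),"backR":(Z(550,128),W(513,173),V(688,113)),"frL":(W(131,444),V(277,403)),"frR":(W(491,469),V(661,411))}
R={}
ax=lambda y,p:np.array([[np.cos(y)*np.cos(p),-np.sin(y),-np.cos(y)*np.sin(p)],[np.sin(y)*np.cos(p),np.cos(y),-np.sin(y)*np.sin(p)],[np.sin(p),0,np.cos(p)]])
B=ax(np.radians(-9),np.radians(28))
for k,r in pts.items():
    p,e=multi(r);R[k]=p;print(k,np.round(p,1),np.round(e,1),"slope frame",np.round(B.T@p,1))
c=(R["acTL"]+R["acTR"]+R["acBL"]+R["acBR"])/4
u=R["acTL"]+R["acTR"]-R["acBL"]-R["acBR"];print("c",c,"len",np.linalg.norm(u)/2,"pitch",np.degrees(np.arctan2(u[2],np.hypot(u[0],u[1]))),"yaw",np.degrees(np.arctan2(u[1],u[0])))
for a,b in(("backL","backR"),("frL","frR")):
    v=R[a]-R[b];print(np.linalg.norm(v),"yaw",np.degrees(np.arctan2(-v[0],v[1])))
E
python3 m.py
```

```text
snow [659.1 212.3 131.7] [1.8 0.6 1.2] slope frame [ 607.3  312.8 -173.7]
tvTL [669.6 332.3 111.5] [1.3 1.6 0.4] slope frame [ 590.4  432.9 -187.6]
tvBR [493.3 303.9  42.2] [1.5 0.9 0.6] slope frame [ 408.   377.3 -169.2]
acTL [623.2 246.3 104.3] [1.1 0.2 1. ] slope frame [ 558.4  340.7 -178.8]
acTR [613.3 191.7 106.6] [0.9 0.6 0.4] slope frame [ 558.4  285.3 -176.1]
acBL [487.9 267.7  39.7] [1.5 1.7 0.3] slope frame [ 407.1  340.7 -171.5]
acBR [478.  212.1  44.6] [2.3 1.6 0.7] slope frame [ 408.5  284.2 -166.7]
backL [702.4 357.6 131.6] [1.  0.6 0.8] slope frame [ 625.   463.1 -183.2]
backR [653.1  60.4 133.4] [2.8 2.2 1.9] slope frame [ 623.9  161.9 -180.6]
frL [499.2 386.7  36. ] [0.1 0.1] slope frame [ 398.8  460.  -171.3]
frR [451.6  94.6  32.8] [0.1 0.1] slope frame [ 396.1  164.1 -173.5]
c [550.58149646 229.43735119  73.80191334] len 150.83661408595586 pitch 24.812514343199688 yaw -8.771495982371162
301.24469684445336 yaw -9.417423762802176
295.9197733031884 yaw -9.261172948293822
```

```bash
cat > go.py <<'E'
# prints total shift (cm) and rotvec (rad) from current pose to target: x y z yaw pitch
import sys;from station import arm;from h import *;from scipy.spatial.transform import Rotation as Ro
x,y,z,yaw,p=map(float,sys.argv[1:6]);s=arm.sense();ya,pi=np.radians([yaw,p])
X=np.array([np.cos(ya)*np.cos(pi),np.sin(ya)*np.cos(pi),np.sin(pi)]);Y=np.array([np.sin(ya),-np.cos(ya),0])
G=np.c_[X,Y,np.cross(X,Y)];r=Ro.from_matrix(G@np.array(s["tool_rot"]).T).as_rotvec()
print("t",s["time"],"d cm",np.round((np.array([x,y,z])-s["tool_pos"])/10,2),"rot",np.round(r,3),"F",np.round(s["force"],1),"w",s["width"])
E
python3 go.py 500 -125 170 -19.2 0
```

```text
t 2.75 d cm [  5.03 -45.49 -11.7 ] rot [ 0.061  0.508 -0.193] F [ 0.2 -1.3  0.9] w 94.06944488806698
```

{"name": "play_rows", "arguments": {
  "rows": [0.5,-4.6,0,0.012,0.1,-0.04,9.4,0.5,-4.6,0,0.012,0.1,-0.04,9.4,0.5,-4.6,0,0.012,0.1,-0.04,9.4,0.5,-4.6,0,0.012,0.1,-0.04,9.4,0.5,-4.6,0,0.012,0.1,-0.04,9.4]
}}

```text
time: 3.25
tool_pos: [473.9, 89.9, 292.6]
tool_rot: [[0.942, -0.334, -0.003], [-0.334, -0.942, 0.006], [-0.004, -0.005, -1.0]]
force: [-0.3, 0.9, 0.0]
width: 94.0
```

{"name": "play_rows", "arguments": {
  "rows": [0.5,-4.6,0,0,0,0,9.4,0.5,-4.5,-2,0,0,0,9.4,0.5,-4.4,-2.3,0,0,0,9.4,0.5,-4.4,-2.3,0,0,0,9.4,0.5,-4.4,-2.3,0,0,0,9.4]
}}

```text
time: 3.75
tool_pos: [500.8, -144.7, 219.1]
tool_rot: [[0.934, -0.358, 0.014], [-0.358, -0.934, 0.0], [0.013, -0.006, -1.0]]
force: [0.0, -0.2, 0.8]
width: 94.0
```

```bash
python3 go.py 500 -125 170 -19.2 0
```

```text
t 3.75 d cm [-0.08  1.97 -4.91] rot [-0.001  0.014  0.031] F [ 0.  -0.2  0.8] w 94.02952112254016
```

{"name": "play_rows", "arguments": {
  "rows": [0,1,-2.4,0,0.014,0.03,9.4,0,1,-2.4,0,0,0,9.4,0,0,0,0,0,0,9.4]
}}

```text
time: 4.05
tool_pos: [496.4, -141.2, 170.1]
tool_rot: [[0.936, -0.351, -0.002], [-0.351, -0.936, -0.001], [-0.001, 0.002, -1.0]]
force: [-0.6, 0.6, -0.2]
width: 93.9
```

```bash
python3 snap.py w4
cat > rem.py <<'E'
from h import *
import sys
w=np.load(sys.argv[1]+".npz")
m=(w["img"].max(2)<60).astype(np.uint8);m=cv2.morphologyEx(m,cv2.MORPH_CLOSE,np.ones((7,7)))
for c in cv2.findContours(m,0,2)[0]:
    b=cv2.boundingRect(c)
    if 1000<cv2.contourArea(c)<20000 and b[1]>0:
        for z in (20,):
            P=[]
            for p in c:
                o,v=frayw(w,p[0]);P.append((o+v*(z-o[2])/v[2])[:2])
            r=cv2.minAreaRect(np.float32(P));print(b,np.round(r[0],1),np.round(r[1],1),r[2])
E
python3 rem.py w4; python3 go.py 521 -127.5 30 -19.2 0
```

```text
4.05 [ 496.4 -141.2  170.1] [-0.6  0.6 -0.2] 93.94152488379177
[[0.0, -0.961, -0.276, 79.5], [1.0, 0.0, 0.001, 0.388], [-0.001, -0.276, 0.961, -179.604], [0.0, 0.0, 0.0, 1.0]] 65.70646984690485 320.1119867874483 192.78590965129035
(280, 97, 45, 127) [ 520.6 -131.1] [ 45.1 141. ] 70.91558074951172
(464, 32, 50, 144) [ 513.1 -361.9] [ 51.7 170.6] 64.71446228027344
t 4.1 d cm [  2.3    1.48 -14.22] rot [0.004 0.002 0.023] F [-0.  -0.4  0.2] w 94.03292131968679
```

View pics/w4.png

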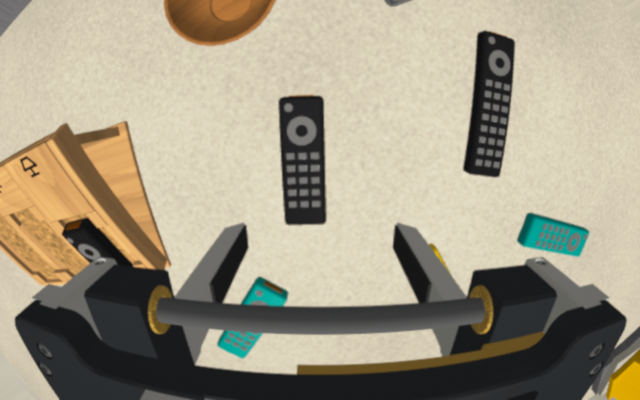

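AC remote sits between the fingers' line at about (302,160). Three views agree on the centre, about (521,-129.5), and on the yaw of -19.2°. I descend.

{"name": "play_rows", "arguments": {
  "rows": [0.6,0.3,-3,0,0,0.02,9.4,0.6,0.3,-3,0,0,0,9.4,0.6,0.3,-3,0,0,0,9.4,0.6,0.3,-3,0,0,0,9.4,0,0,0,0,0,0,9.4]
}}

```text
time: 4.6
tool_pos: [529.9, -142.3, 63.4]
tool_rot: [[0.941, -0.338, 0.024], [-0.338, -0.941, -0.016], [0.028, 0.006, -1.0]]
force: [0.1, 0.3, -0.5]
width: 93.9
```

```bash
python3 go.py 521 -129.5 3 -19.2 0
```

```text
t 4.6 d cm [-0.89  1.28 -6.04] rot [0.015 0.024 0.01 ] F [ 0.1  0.3 -0.5] w 93.85543067092202
```

{"name": "play_rows", "arguments": {
  "rows": [-0.6,0.7,-1,0.015,0.024,0.01,9.4,-0.3,0.6,-1,0,0,0,9.4,0,0,0,0,0,0,9.4]
}}

```text
time: 4.9
tool_pos: [523.9, -132.2, 48.5]
tool_rot: [[0.944, -0.33, 0.007], [-0.33, -0.944, -0.003], [0.008, 0.001, -1.0]]
force: [-0.5, 0.3, 0.0]
width: 94.2
```

```bash
python3 go.py 521 -129.5 3 -19.2 0
```

```text
t 4.9 d cm [-0.29  0.27 -4.55] rot [0.003 0.007 0.001] F [-0.5  0.3  0. ] w 94.17204735688736
```

{"name": "play_rows", "arguments": {
  "rows": [-0.2,0.2,-1.3,0,0.005,0,9.4,-0.1,0.1,-1.2,0,0,0,9.4,0,0,-1,0,0,0,9.4,0,0,0,0,0,0,9.4]
}}

```text
time: 5.3
tool_pos: [522.0, -129.5, 13.3]
tool_rot: [[0.944, -0.329, 0.006], [-0.329, -0.944, -0.005], [0.007, 0.003, -1.0]]
force: [-0.4, -0.2, -0.4]
width: 94.0
```

```bash
python3 go.py 521 -129.5 3 -19.2 0
```

```text
t 5.3 d cm [-0.1  -0.   -1.03] rot [0.005 0.006 0.   ] F [-0.4 -0.2 -0.4] w 93.97745112353525
```

{"name": "play_rows", "arguments": {
  "rows": [-0.1,0,-0.6,0.005,0.006,0,9.4,0,0,-0.4,0,0,0,9.4,0,0,0,0,0,0,6.5,0,0,0,0,0,0,6.5],
  "squeeze": 25
}}

```text
time: 5.7
tool_pos: [520.9, -129.5, 1.9]
tool_rot: [[0.944, -0.329, -0.001], [-0.329, -0.944, 0.0], [-0.001, -0.0, -1.0]]
force: [-0.8, 0.2, -0.5]
width: 81.3
```

{"name": "play_rows", "arguments": {
  "rows": [0,0,0,0,0,0,5.2,0,0,0,0,0,0,4.6,0,0,0,0,0,0,4,0,0,0,0,0,0,4]
}}

```text
time: 6.1
tool_pos: [521.7, -129.9, 2.8]
tool_rot: [[0.944, -0.329, 0.001], [-0.329, -0.944, -0.0], [0.001, 0.0, -1.0]]
force: [-1.1, -0.6, 0.1]
width: 49.1
```

{"name": "play_rows", "arguments": {
  "rows": [0,0,0,0,0,0,4,0,0,0,0,0,0,4,0,0,1.5,0,0,0,4,0,0,2.5,0,0,0,4,0,0,2.5,0,0,0,4]
}}

```text
time: 6.6
tool_pos: [516.7, -127.8, 66.3]
tool_rot: [[0.944, -0.329, -0.01], [-0.329, -0.944, 0.004], [-0.011, -0.001, -1.0]]
force: [-0.3, -0.9, -0.9]
width: 47.5
```

{"name": "play_rows", "arguments": {
  "rows": [0,0,4,0,0,0,4,0,0,4,0,0,0,4,0,0,4,0,0,0,4,0,0,4,0,0,0,4,0,0,0,0,0,0,4]
}}

```text
time: 7.1
tool_pos: [516.0, -127.2, 240.0]
tool_rot: [[0.944, -0.329, -0.004], [-0.329, -0.944, 0.002], [-0.004, -0.0, -1.0]]
force: [0.3, 0.1, -2.1]
width: 47.9
```

```bash
python3 -c "
from m import *
for n in(-173,-180):print('bay',B@np.array([484,312.7,n]))
print('n',B[:,2],'x',B[:,0],'y',B[:,1])" | tail -3; python3 snap.py w5;  python3 go.py 515 220 200 -9 28; python3 go.py 515 220 200 -9 0
```

```text
bay [551.22099081 229.29301671  74.47430282]
bay [554.46683193 228.77892598  68.29366967]
n [-0.46369159  0.07344153  0.88294759] x [ 0.87207704 -0.13812343  0.46947156] y [0.15643447 0.98768834 0.        ]
7.1 [ 516.  -127.2  240. ] [ 0.3  0.1 -2.1] 47.89362873247245
[[0.0, -0.961, -0.276, 79.49], [1.0, 0.0, 0.001, 0.362], [-0.001, -0.276, 0.961, -179.602], [0.0, 0.0, 0.0, 1.0]] 65.70646984690485 320.1119867874483 192.78590965129035
t 7.15 d cm [ 0.06 34.65 -3.69] rot [-0.122 -0.483  0.174] F [ 0.2  0.3 -2.5] w 47.734954712086115
t 7.15 d cm [ 0.06 34.65 -3.69] rot [-0.003 -0.009  0.178] F [ 0.2  0.3 -2.5] w 47.734954712086115
```

View pics/w5.png

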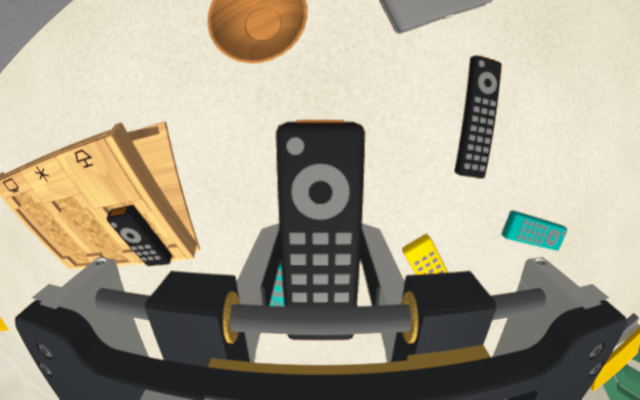

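Remote held level. Its head top edge is at row about 124 and its tail edge at row 338, with columns 278 to 364 at the head. I work out where it sits in the tool frame.

Run:
```python
from h import *
d=dict(np.load("w5.npz"));d["T"]=d["tool_from_camera"]
for uv in((320,124),(320,337),(278,128),(364,128),(290,337),(353,337)):
    o,v=frayw(d,uv);print(uv,[np.round((o+v*(z-o[2])/v[2])[:2],1).tolist() for z in(-19.2,2.8)])
```

```text
(320, 124) [[70.2, 0.4], [68.9, 0.4]]
(320, 337) [[-68.7, 0.5], [-89.0, 0.5]]
(278, 128) [[68.3, -21.3], [66.8, -24.3]]
(364, 128) [[68.3, 23.3], [66.8, 26.4]]
(290, 337) [[-69.1, -20.0], [-89.5, -22.8]]
(353, 337) [[-69.2, 23.0], [-89.6, 26.1]]
```

{"name": "play_rows", "arguments": {
  "rows": [0,4,0,0,0,0,4,0,4,0,-0.024,-0.097,0.035,4,0,4,0,-0.024,-0.097,0.035,4,0,4,0,-0.024,-0.097,0.035,4,0,4,0,-0.024,-0.097,0.035,4]
}}

```text
time: 7.65
tool_pos: [511.4, 74.1, 229.4]
tool_rot: [[0.905, -0.197, 0.377], [-0.186, -0.98, -0.064], [0.382, -0.012, -0.924]]
force: [0.5, 1.3, -1.9]
width: 48.2
```

{"name": "play_rows", "arguments": {
  "rows": [0,4,0,-0.024,-0.097,0.035,4,0,4,0,0,0,0,4,0,4,0,0,0,0,4,0,3,0,0,0,0,4,0,0,0,0,0,0,4]
}}

```text
time: 8.15
tool_pos: [493.8, 231.0, 212.4]
tool_rot: [[0.881, -0.152, 0.449], [-0.134, -0.988, -0.073], [0.455, 0.004, -0.891]]
force: [0.3, 0.3, -1.1]
width: 47.9
```

```bash
python3 go.py 525 233.5 124 -9.2 28
```

```text
t 8.15 d cm [ 3.12  0.25 -8.84] rot [ 0.001 -0.017 -0.008] F [ 0.3  0.3 -1.1] w 47.90902274644784
```

{"name": "play_rows", "arguments": {
  "rows": [0.8,0.1,-2,0,-0.017,-0.008,4,0.8,0.1,-2,0,0,0,4,0.8,0,-2,0,0,0,4,0.5,0,-1.5,0,0,0,4,0,0,0,0,0,0,4]
}}

```text
time: 8.65
tool_pos: [515.5, 228.0, 125.5]
tool_rot: [[0.879, -0.16, 0.448], [-0.137, -0.987, -0.084], [0.456, 0.012, -0.89]]
force: [0.0, -0.2, -2.8]
width: 48.0
```

```bash
python3 go.py 525 233.5 124 -9.2 28;python3 snap.py w6
```

```text
t 8.65 d cm [ 0.95  0.55 -0.15] rot [ 0.01  -0.017  0.   ] F [ 0.  -0.2 -2.8] w 47.96827560276948
8.65 [515.5 228.  125.5] [ 0.  -0.2 -2.8] 47.96827560276948
[[0.001, -0.961, -0.277, 79.735], [1.0, 0.001, 0.001, 0.178], [-0.0, -0.277, 0.961, -180.068], [0.0, 0.0, 0.0, 1.0]] 65.70646984690485 320.1119867874483 192.78590965129035
```

View pics/w6.png

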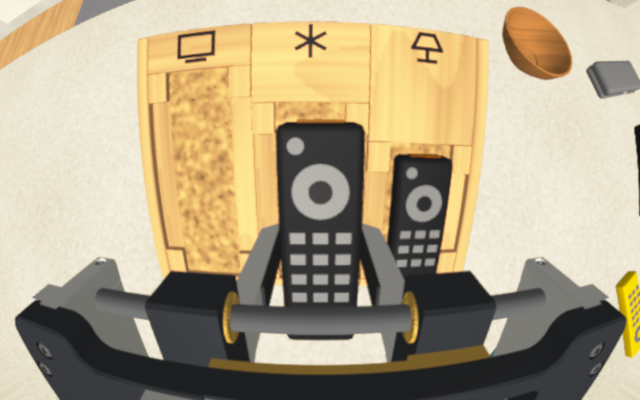

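```bash
cat > m2.py <<'E'
from m import *
d=dict(np.load("w6.npz"));Tw=np.array(d["T"])@np.linalg.inv(np.array(d["tool_from_camera"]))
X=lambda x,y:frayw(d,(x,y))
add={"snow":X(311,40),"acTL":X(275,102),"acTR":X(348,102),"backL":X(138.5,40),"backR":X(487,41)}
print("----")
for k,r in add.items():
    p,e=multi([*pts[k],r]);print(k,np.round(p,1),np.round(e,1),"slope",np.round(B.T@p,1))
q=dict(d);q["T"]=d["tool_from_camera"]
for z in(50,60,70):
    f=lambda u,v:(lambda o,w:(o+w*(z-o[2])/w[2])[:2])(*frayw(q,(u,v)))
    print(z,"upper edge",f(311,102).round(1),"cork w",np.round(f(348,102)-f(275,102),1),"mid",np.round((f(348,102)+f(275,102))/2,1),"divider(wall top) w",np.round(f(370,80)-f(251,80),1),"mid",np.round((f(370,80)+f(251,80))/2,1),"width300",np.round(f(487,41)-f(138.5,40),1))
print("TCP slope frame",(B.T@Tw[:3,3]).round(1))
E
python3 m2.py | sed -n '/----/,$p'
```

```text
----
snow [658.9 212.1 132.2] [1.9 0.7 1.2 0.6] slope [ 607.4  312.6 -173.2]
acTL [623.2 246.1 104.7] [1.  0.3 1.1 0.6] slope [ 558.7  340.6 -178.4]
acTR [612.8 191.2 107.9] [1.1 0.5 1.  1.4] slope [ 558.7  284.8 -174.8]
backL [701.5 357.7 132.9] [1.2 0.8 1.  1.8] slope [ 624.7  463.1 -181.7]
backR [652.3  60.2 134. ] [3.5 2.1 1.1 2. ] slope [ 623.4  161.5 -179.7]
50 upper edge [82.7 -6.4] cork w [-0.3 53.7] mid [83.  -6.1] divider(wall top) w [-0.6 87.9] mid [100.1  -7. ] width300 [ -3.3 284.4]
60 upper edge [82.8 -6.7] cork w [-0.3 56.1] mid [83.2 -6.4] divider(wall top) w [-0.6 91.7] mid [101.   -7.3] width300 [ -3.4 296.7]
70 upper edge [83. -7.] cork w [-0.3 58.4] mid [83.3 -6.7] divider(wall top) w [-0.7 95.5] mid [101.9  -7.6] width300 [ -3.6 309.1]
TCP slope frame [ 476.9  305.8 -111.5]
```

```bash
cat > gs.py <<'E'
# slope-frame target of the TCP (remote underside is 2.8 below it)
import sys,subprocess;from m import B;import numpy as np
p=B@np.array(list(map(float,sys.argv[1:4])));print("slope frame now:",end=" ")
from station import arm;s=arm.sense();print((B.T@np.array(s["tool_pos"])).round(1), "force slope",(B.T@np.array(s["force"])).round(1))
sys.stdout.flush();subprocess.run(["python3","go.py",*map(str,p),"-9.2","28"])
E
python3 gs.py 482.3 312.3 -150 | tail -2
```

```text
slope frame now: [ 477.6  306.1 -110.8] force slope [-1.3 -0.6 -2.3]
t 8.7 d cm [ 2.33  0.26 -3.24] rot [ 0.009 -0.016  0.   ] F [-0.2 -0.6 -2.6] w 47.94212396276854
```

{"name": "play_rows", "arguments": {
  "rows": [0.7,0.4,-0.3,0.009,-0.016,0,4,0.8,0,-1.2,0,0,0,4,0.8,-0.1,-1.2,0,0,0,4,0,0,0,0,0,0,4]
}}

```text
time: 9.1
tool_pos: [541.2, 230.9, 101.6]
tool_rot: [[0.868, -0.161, 0.469], [-0.144, -0.987, -0.074], [0.475, -0.004, -0.88]]
force: [-0.6, -1.1, -1.2]
width: 47.4
```

```bash
python3 gs.py 482.3 312.3 -160 | tail -2
```

```text
slope frame now: [ 487.7  312.7 -144.3] force slope [-1.  -1.2 -0.8]
t 9.1 d cm [ 0.25 -0.08 -1.64] rot [-0.003  0.007  0.002] F [-0.6 -1.1 -1.2] w 47.446721527062984
```

{"name": "play_rows", "arguments": {
  "rows": [-0.3,0,-0.5,0,0.007,0.002,4,0.1,0,-0.3,0,0,0,4,0,0,0,0,0,0,4]
}}

```text
time: 9.4
tool_pos: [539.8, 231.4, 95.4]
tool_rot: [[0.87, -0.159, 0.466], [-0.143, -0.987, -0.071], [0.471, -0.005, -0.882]]
force: [0.4, 0.6, -1.6]
width: 47.7
```

```bash
python3 gs.py 482.3 312.3 -160 | tail -2; python3 snap.py w7
```

```text
slope frame now: [ 483.6  313.  -149.1] force slope [-0.5  0.7 -1.6]
t 9.4 d cm [ 0.38 -0.13 -1.03] rot [-0.004  0.003 -0.001] F [ 0.4  0.6 -1.6] w 47.71623814569981
9.4 [539.8 231.4  95.4] [ 0.4  0.6 -1.6] 47.71623814569981
[[0.001, -0.961, -0.277, 79.751], [1.0, 0.001, 0.001, 0.171], [-0.0, -0.277, 0.961, -180.084], [0.0, 0.0, 0.0, 1.0]] 65.70646984690485 320.1119867874483 192.78590965129035
```

View pics/w7.png

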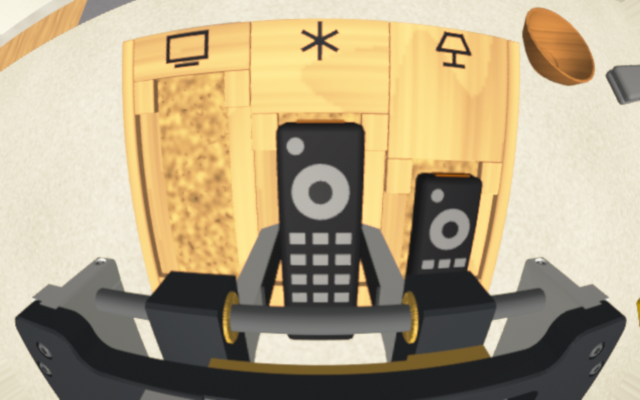

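Run:
```python
from h import *
d=dict(np.load("w7.npz"));d["T"]=d["tool_from_camera"]
for z in(20,26,32):
    f=lambda u,v:(lambda o,w:(o+w*(z-o[2])/w[2])[:2])(*frayw(d,(u,v)))
    print(z,f(320,113).round(1),"w",(f(364,113)-f(278,113)).round(1),"mid",(f(364,113)+f(278,113))[1]/2,"div",(f(388,100)-f(251,100)).round(1),(f(388,100)+f(251,100))[1]/2)
```

```text
20 [75.2  0.2] w [ 0.1 55.3] mid 0.8330750328226131 div [ 0.  88.6] -0.1570171363115911
26 [75.1  0.2] w [ 0.1 57. ] mid 0.8529338975402183 div [ 0.  91.3] -0.1668485087830014
32 [74.9  0.2] w [ 0.1 58.6] mid 0.8727927622578235 div [ 0.  93.9] -0.17667988125441525
```

{"name": "play_rows", "arguments": {
  "rows": [0.1,0,-0.4,-0.004,0.003,0,4,0.15,0,-0.35,0,0,0,4,0.1,-0.1,-0.2,0,0,0,4,0,0,0,0,0,0,4]
}}

```text
time: 9.85
tool_pos: [543.9, 231.0, 86.4]
tool_rot: [[0.871, -0.159, 0.465], [-0.14, -0.987, -0.074], [0.471, -0.001, -0.882]]
force: [0.5, 0.6, -2.2]
width: 48.2
```

```bash
python3 gs.py 482.6 312.5 -173 | tail -2
```

```text
slope frame now: [ 483.   313.3 -158.9] force slope [-0.7  0.7 -2.1]
t 9.85 d cm [ 0.6  -0.17 -1.26] rot [-0.001  0.001 -0.001] F [ 0.5  0.6 -2.2] w 48.156591577828586
```

{"name": "play_rows", "arguments": {
  "rows": [0.15,-0.06,-0.35,0,0,0,4,0.15,-0.06,-0.3,0,0,0,4,0,0,0,0,0,0,4]
}}

```text
time: 10.15
tool_pos: [547.2, 229.6, 79.2]
tool_rot: [[0.871, -0.159, 0.465], [-0.14, -0.987, -0.074], [0.47, -0.001, -0.882]]
force: [-0.8, 0.7, -1.3]
width: 47.8
```

```bash
python3 gs.py 482.6 312.5 -173 | tail -2
```

```text
slope frame now: [ 482.7  312.4 -166.9] force slope [-1.4  0.6 -0.7]
t 10.15 d cm [ 0.28 -0.03 -0.54] rot [-0.     0.001 -0.001] F [-0.8  0.7 -1.3] w 47.79107488272339
```

{"name": "play_rows", "arguments": {
  "rows": [0.1,0,-0.2,0,0,0,4,0.1,0,-0.15,0,0,0,4,0,0,0,0,0,0,4]
}}

```text
time: 10.45
tool_pos: [549.4, 229.5, 75.3]
tool_rot: [[0.871, -0.159, 0.464], [-0.14, -0.987, -0.074], [0.47, -0.001, -0.883]]
force: [0.1, -0.7, -2.3]
width: 47.9
```

```bash
python3 gs.py 482.6 312.5 -176 | tail -2
```

```text
slope frame now: [ 482.8  312.6 -171.4] force slope [-0.9 -0.7 -2.1]
t 10.45 d cm [ 0.2  -0.04 -0.41] rot [-0.     0.001 -0.001] F [ 0.1 -0.7 -2.3] w 47.85469843162384
```

{"name": "play_rows", "arguments": {
  "rows": [0.08,0,-0.15,0,0,0,4,0,0,0,0,0,0,4]
}}

```text
time: 10.65
tool_pos: [550.3, 229.5, 73.7]
tool_rot: [[0.871, -0.159, 0.464], [-0.141, -0.987, -0.074], [0.47, -0.001, -0.883]]
force: [-0.1, 0.0, -1.7]
width: 47.4
```

{"name": "play_rows", "arguments": {
  "rows": [0.08,-0.02,-0.15,0,0,0,4,0,0,0,0,0,0,4]
}}

```text
time: 10.85
tool_pos: [551.2, 229.4, 72.2]
tool_rot: [[0.871, -0.159, 0.465], [-0.14, -0.987, -0.074], [0.471, -0.001, -0.882]]
force: [0.0, -0.7, -1.2]
width: 47.7
```

```bash
python3 gs.py 482.6 312.5 -178 | tail -2
```

```text
slope frame now: [ 482.9  312.8 -175. ] force slope [-0.4 -0.7 -1.1]
t 10.85 d cm [ 0.11 -0.05 -0.28] rot [-0.001  0.001 -0.001] F [ 0.  -0.7 -1.2] w 47.72704041350019
```

{"name": "play_rows", "arguments": {
  "rows": [0.07,-0.02,-0.15,0,0,0,4,0,0,0,0,0,0,4]
}}

```text
time: 11.05
tool_pos: [552.0, 229.2, 70.6]
tool_rot: [[0.871, -0.159, 0.465], [-0.14, -0.987, -0.074], [0.471, -0.001, -0.882]]
force: [0.4, -0.7, -1.3]
width: 47.7
```

{"name": "play_rows", "arguments": {
  "rows": [0.07,-0.02,-0.15,0,0,0,4,0,0,0,0,0,0,4]
}}

```text
time: 11.25
tool_pos: [552.8, 229.0, 69.1]
tool_rot: [[0.871, -0.159, 0.465], [-0.14, -0.987, -0.074], [0.471, -0.001, -0.882]]
force: [-0.6, -0.7, -1.7]
width: 47.6
```

```bash
python3 gs.py 482.6 312.5 -180 | tail -2
```

```text
slope frame now: [ 482.9  312.7 -178.5] force slope [-1.2 -0.8 -1.3]
t 11.25 d cm [ 0.04 -0.03 -0.14] rot [-0.001  0.002 -0.001] F [-0.6 -0.7 -1.7] w 47.61842951071453
```

{"name": "play_rows", "arguments": {
  "rows": [0.07,-0.02,-0.15,0,0,0,4,0,0,0,0,0,0,4]
}}

```text
time: 11.45
tool_pos: [553.4, 229.4, 69.2]
tool_rot: [[0.871, -0.159, 0.465], [-0.14, -0.987, -0.074], [0.471, -0.001, -0.882]]
force: [-0.2, 0.3, -1.1]
width: 47.7
```

{"name": "play_rows", "arguments": {
  "rows": [0.07,-0.02,-0.13,0,0,0,4,0,0,0,0,0,0,4]
}}

```text
time: 11.65
tool_pos: [554.0, 229.7, 69.3]
tool_rot: [[0.87, -0.159, 0.466], [-0.14, -0.987, -0.074], [0.472, -0.001, -0.882]]
force: [0.1, 0.1, -1.6]
width: 48.1
```

```bash
python3 gs.py 482.6 312.5 -183 | tail -2; python3 snap.py w8; python3 -c "
import cv2;i=cv2.imread('pics/w8.png');cv2.imwrite('pics/w8b.png',cv2.resize(i[10:260,210:530],None,fx=2.4,fy=2.4,interpolation=2))"
```

```text
slope frame now: [ 483.9  313.5 -178.8] force slope [-0.7  0.1 -1.5]
t 11.65 d cm [ 0.06 -0.11 -0.44] rot [-0.001  0.003 -0.001] F [ 0.1  0.1 -1.6] w 48.076289542326464
11.65 [554.  229.7  69.3] [ 0.1  0.1 -1.6] 48.076289542326464
[[0.001, -0.961, -0.277, 79.751], [1.0, 0.001, 0.001, 0.171], [-0.0, -0.277, 0.961, -180.085], [0.0, 0.0, 0.0, 1.0]] 65.70646984690485 320.1119867874483 192.78590965129035
```

View pics/w8b.png

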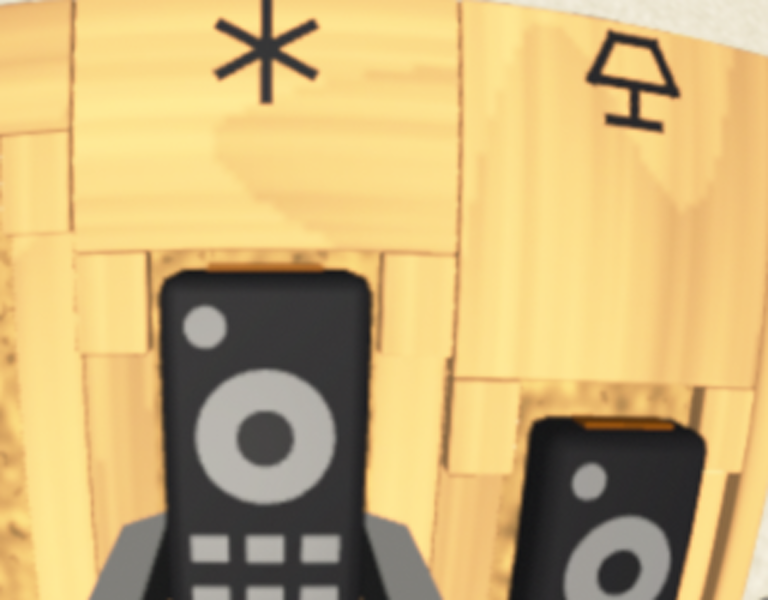

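Remote's head lies inside the walls, with similar side gaps left and right and about 4 mm of gap above. The descent stalled at z = 69 with no force read, so I test with a slightly larger step along the normal.

{"name": "play_rows", "arguments": {
  "rows": [0.1,-0.05,-0.3,0,0,0,4]
}}

```text
time: 11.8
tool_pos: [555.1, 229.5, 68.5]
tool_rot: [[0.87, -0.159, 0.467], [-0.141, -0.987, -0.074], [0.473, -0.001, -0.881]]
force: [-23.9, -0.9, 31.5]
width: 48.0
```

```bash
python3 gs.py 482.6 312.5 -183 | tail -2; python3 -c "
from station import arm;print(arm.sense()['ft_torque'],arm.sense()['joint_vel'])"
```

```text
slope frame now: [ 484.6  313.5 -180.1] force slope [-5.9 -4.6 38.8]
t 11.8 d cm [-0.05 -0.1  -0.35] rot [-0.     0.004 -0.001] F [-23.9  -0.9  31.5] w 47.95036767122578
[-0.63983521  1.48392932 -0.4590795 ] [-0.48729732  2.14154955 -0.44797969 -2.08594468 -2.33380949  1.71653568]
```

{"name": "play_rows", "arguments": {
  "rows": [-0.1,0,0,0,0,0,4,0,0,0,0,0,0,4]
}}

```text
time: 12.0
tool_pos: [554.6, 229.9, 69.3]
tool_rot: [[0.869, -0.159, 0.469], [-0.141, -0.987, -0.074], [0.474, -0.002, -0.88]]
force: [-0.4, -0.1, -2.3]
width: 47.7
```

```bash
python3 gs.py 482.6 312.5 -180 | tail -2
```

```text
slope frame now: [ 484.4  313.8 -179.1] force slope [-1.5 -0.2 -1.9]
t 12.0 d cm [-0.14 -0.11 -0.17] rot [-0.001  0.006 -0.001] F [-0.4 -0.1 -2.3] w 47.65946216862647
```

{"name": "play_rows", "arguments": {
  "rows": [-0.15,-0.1,-0.08,0,0.006,0,4,0,0,0,0,0,0,4]
}}

```text
time: 12.2
tool_pos: [552.9, 228.5, 67.6]
tool_rot: [[0.872, -0.159, 0.462], [-0.141, -0.987, -0.074], [0.468, -0.0, -0.884]]
force: [-0.5, 0.9, 1.0]
width: 47.9
```

```bash
python3 gs.py 482.6 312.5 -180 | tail -2
```

```text
slope frame now: [ 482.3  312.2 -179.9] force slope [-0.1  0.9  1.2]
t 12.2 d cm [0.03 0.02 0.01] rot [-0.001 -0.002 -0.001] F [-0.5  0.9  1. ] w 47.91942084533884
```

Light contact (+1 N against -1.5 N when hanging) at the target. Opening in small steps.

{"name": "play_rows", "arguments": {
  "rows": [0,0,0,0,0,0,5.2,0,0,0,0,0,0,5.6,0,0,0,0,0,0,6,0,0,0,0,0,0,6.2,0,0,0,0,0,0,6.2]
}}

```text
time: 12.7
tool_pos: [554.5, 228.5, 68.1]
tool_rot: [[0.871, -0.159, 0.464], [-0.141, -0.987, -0.073], [0.47, -0.001, -0.883]]
force: [-0.3, 0.6, 0.1]
width: 62.3
```

```bash
python3 gs.py 482.6 312.5 -140 | tail -2
```

```text
slope frame now: [ 483.9  312.5 -180.2] force slope [-0.3  0.6  0.2]
t 12.7 d cm [-1.98  0.32  3.49] rot [-0.001  0.001 -0.001] F [-0.3  0.6  0.1] w 62.288814815943816
```

Released. I back out along the slope normal, then take a verification view.

{"name": "play_rows", "arguments": {
  "rows": [-0.4,0.06,0.8,0,0,0,6.2,-0.7,0.1,1.4,0,0,0,6.2,-0.9,0.1,1.8,0,0,0,6.2,-1.4,0.2,2.6,0,0,0,6.2,-1.4,0.2,2.6,0,0,0,6.2]
}}

```text
time: 13.2
tool_pos: [502.1, 233.5, 159.8]
tool_rot: [[0.875, -0.16, 0.457], [-0.141, -0.987, -0.077], [0.463, 0.003, -0.886]]
force: [0.4, -0.2, 0.3]
width: 61.8
```

{"name": "play_rows", "arguments": {
  "rows": [-2,0.2,3.5,0,0,0,6.2,-2,0.2,3.5,0,0,0,6.2,-2,0.2,3.5,0,0,0,6.2,-2,0.2,3,0,0,0,6.2,0,0,0,0,0,0,6.2]
}}

```text
time: 13.7
tool_pos: [417.4, 242.9, 307.8]
tool_rot: [[0.871, -0.158, 0.465], [-0.142, -0.987, -0.069], [0.47, -0.007, -0.883]]
force: [-0.1, -0.2, 0.9]
width: 62.0
```

```bash
python3 snap.py w9
python3 - <<'E'
from station import arm
import cv2,numpy as np
t=arm.get_image("top");np.savez("top1.npz",**t);s=arm.get_image("scene")
w=cv2.imread("pics/w9.png");a=cv2.resize(w[0:260,120:520],(800,520),interpolation=2)[:400]
a=cv2.resize(w[20:240,170:490],(480,330),interpolation=2)
b=cv2.resize(t["img"][120:250,130:280],(320,277),interpolation=2);c=cv2.resize(s["img"][150:250,340:490],(320,213),interpolation=2)
o=np.zeros((500,800,3),np.uint8);o[:330,:480]=a;o[:277,480:]=b;o[280:493,480:]=c;cv2.imwrite("pics/chk.png",o)
E
```

```text
13.7 [417.4 242.9 307.8] [-0.1 -0.2  0.9] 62.02238825923647
[[0.001, -0.961, -0.277, 79.75], [1.0, 0.001, 0.001, 0.168], [-0.0, -0.277, 0.961, -180.084], [0.0, 0.0, 0.0, 1.0]] 65.70646984690485 320.1119867874483 192.78590965129035
```

View pics/chk.png

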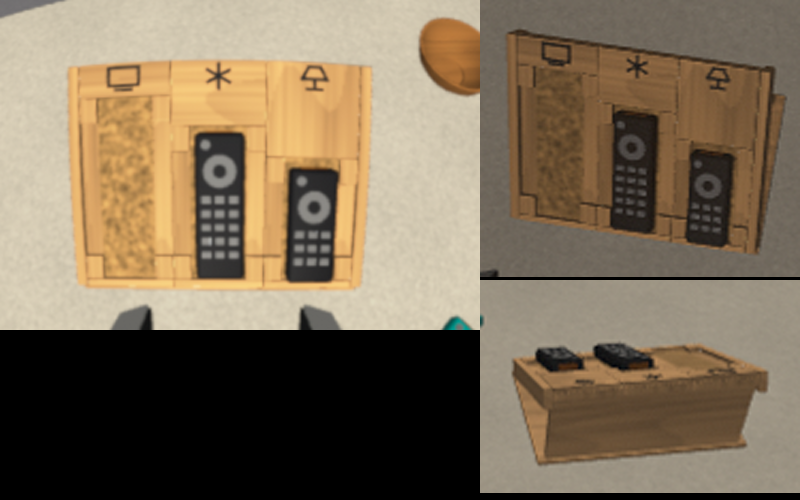

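```bash
python3 - <<'E' | sed -n '/---/,$p'
from m import *
print("---");n=-160
for name,rf,th in(("w9",frayw,60),("top1",ray,40)):
    d=np.load(name+".npz");m=(d["img"].max(2)<th).astype(np.uint8);m=cv2.morphologyEx(m,cv2.MORPH_CLOSE,np.ones((7,7)))
    for c in cv2.findContours(m,0,2)[0]:
        P=[]
        for p in c:
            o,v=rf(d,p[0]);o,v=B.T@o,B.T@v;P.append((o+v*(n-o[2])/v[2])[:2])
        r=cv2.minAreaRect(np.float32(P))
        if 90<max(r[1])<190 and 35<min(r[1])<60:
            X=np.array(P);h=X[:,0].max();l=X[:,0].min()
            wid=[np.ptp(X[abs(X[:,0]-q)<10,1]) for q in(h-25,l+25)]
            print(name,cv2.boundingRect(c),np.round(r[0],1),np.round(r[1],1),round(r[2],1),"x",l.round(1),h.round(1),"width head/tail",np.round(wid,1))
E
```

```text
---
w9 (361, 133, 34, 74) [463.2 223.2] [ 46.3 109.5] 89.9 x 408.4 517.9 width head/tail [1.4 1.4]Traceback (most recent call last):
  File "<stdin>", line 12, in <module>
    return _methods._ptp(a, axis=axis, out=out, **kwargs)
           ~~~~~~~~~~~~~^^^^^^^^^^^^^^^^^^^^^^^^^^^^^^^^^
    umr_maximum(a, axis, None, out, keepdims),
    ~~~~~~~~~~~^^^^^^^^^^^^^^^^^^^^^^^^^^^^^^
ValueError: zero-size array to reduction operation maximum which has no identity
```

```bash
python3 - <<'E' | sed -n '/---/,$p'
from m import *
print("---")
for name,rf,th in(("w9",frayw,60),("top1",ray,40)):
    d=np.load(name+".npz");m=(d["img"].max(2)<th).astype(np.uint8);m=cv2.morphologyEx(m,cv2.MORPH_CLOSE,np.ones((7,7)))
    for c in cv2.findContours(m,0,1)[0]:
        P=[];n=-160
        for p in c:
            o,v=rf(d,p[0]);o,v=B.T@o,B.T@v;P.append((o+v*(n-o[2])/v[2])[:2])
        r=cv2.minAreaRect(np.float32(P))
        if 90<max(r[1])<190 and 35<min(r[1])<60:
            X=np.array(P);h=X[:,0].max();l=X[:,0].min()
            wid=[np.ptp(X[abs(X[:,0]-q)<8,1]) for q in(h-25,l+25)]
            print(name,cv2.boundingRect(c),np.round(r[0],1),np.round(r[1],1),round(r[2],1),"x",l.round(1),h.round(1),"width head/tail",np.round(wid,1))
E
```

```text
---
w9 (361, 133, 34, 74) [463.2 223.2] [ 46.3 109.5] 89.9 x 408.4 517.9 width head/tail [44.3 45.9]
w9 (572, 115, 17, 73) [ 505.6 -178.7] [145.6  47.2] 14.0 x 439.8 573.9 width head/tail [38.2 51.5]
w9 (300, 109, 32, 96) [481.5 312.2] [138.9  43.6] 0.2 x 412.1 550.9 width head/tail [43.4 42.5]
top1 (227, 190, 22, 45) [467.6 221.6] [ 47.5 115.3] 89.3 x 410.1 525.1 width head/tail [45.3 46.3]
top1 (413, 182, 40, 65) [ 533.4 -251.6] [ 46.2 163.6] 81.2 x 449.8 616.3 width head/tail [44.8 46.7]
top1 (191, 172, 22, 57) [486.2 311.1] [ 50.8 144.1] 89.8 x 414.2 558.3 width head/tail [46.9 50.8]
```

Checks are consistent: yaw within 0.2° of the bay, tail about 4 mm upslope of the lamp remote's tail (clear of the lower wall), no sign of a raised end, TV and lamp remotes unmoved. I hand in.

```bash
python3 -c "
from station import arm
print(arm.job_done(),arm.sense()['time'])"
```

```text
the job is handed in; nothing more can be done
the job is handed in; nothing more can be done
```

The air-conditioner remote is in the snowflake bay, buttons up and emitter end up the slope. I handed the job in at about 14 s of robot time. I lowered it square to the 28° slope until it touched the recess floor, released it under light contact, and backed the gripper well clear.

**Last checks:**
- **Alignment:** the remote lies within 0.2° of the bay direction and is centred across it. Its tail sits about 4 mm further up the slope than the lamp remote's, so it is clear of the lower wall.
- **Depth:** it touched down close to the floor height worked out from the stand's dimensions, about 7 mm below the wall tops. The wrist view shows no raised end.
- **Bystanders:** the television and lamp remotes had not moved in the top view. I did not measure the bowl or the spectacle case again, but the gripper never came near them.

**What disagreed:**
- Camera estimates of the floor height differed by up to about 10 mm, and camera lengths came out 2–4 % short, so I relied on touch for the final depth.
- In the last top view the remote's tail looked about 4 mm wider than its head, which the wrist view did not show.
- One test press on the floor briefly read 39 N at the wrist. It went through the held remote, not the gripper body, and was well under the 120 N wrist limit.

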